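# Present the jar to the counter scanner

### The arm

A 6-joint arm with a two-finger parallel gripper is mounted at the origin on the work surface. World frame = base frame: x ahead of the robot, y to its left, z up, the work surface at z = 0. Lengths are in m, angles in rad, forces in N, time in s.
With the tool pointing down it reaches from about 0.275 to 0.875 m from the base axis. Payload 12.5 kg.
Tool frame: the origin (TCP) lies at the very end of the fingers, on their centre line; the grasp point (between the pads) lies 19 mm behind it; z points along the fingers, y is the line along which they close (so a half turn about z gives the same grasp; the last joint's range is limited). The gripper opens to 85 mm and grips with 20 to 120 N. Pads are 22 mm wide; open, the fingers measure 114 mm over their backs; the gripper's body (76 mm by 85 mm) begins 54 mm behind the grasp point. The pads swing forward as they close: fully open they stand 13 mm farther back than shut.
Start: joints at [1.146, 0.351, 1.652, -0, 1.139, -0.085], TCP at [0.183, 0.519, 0.231] pointing down, gripper open.
Joint ranges: [-2.75, 2.75], [-0.79, 2.1], [0.01, 2.65], [-1.57, 4.71], [0.07, 3.14], [-2.87, 2.87]. Speed limits (rad/s): [2.22, 2.22, 2.79, 3.14, 3.14, 3.14].

### API

Orientations are given as a 3x3 rotation matrix whose columns are the frame's x, y, z axes.
In Python, from bench import manip gives the robot as it stands. Calls block until the motion is done:
- manip.move_ptp(position, orientation): joint-space move of the TCP to a pose.
- manip.move_l(position, attitude=None, max_speed=0.15): straight line of the TCP; attitude=None keeps the orientation; max_speed is the mean speed in m/s.
- manip.move_j(angles): joint-space move.
- manip.set_gripper(opening, effort=None): opening from 0.0 (shut) to 1.0 (fully open); effort is the grip in N (None keeps the last); returns when the fingers have stopped.
- manip.dwell(seconds).
- manip.inverse_kinematics(position, orientation): joint angles nearest the present ones, or None.
- manip.grab_frame(name): name is "scene" or "side" or "wrist"; returns (picture, depth): 480x640x3 uint8, red, green, blue; 480x640 float32, m along the optical axis (not along the pixel's ray), 0 where there is no reading.
- manip.get_calibration(name): a dict with "camera_matrix" (3x3 intrinsics, pixels), "R" (3x3) and "t" (3): a world point X has camera coordinates R X + t. Camera axes: x right, y down, z forward; pixel columns grow to the right and rows downward; lengths in m; the calibration is good to about 2 mm. A picture is of the moment at which its call begins: read the wrist's pose just before it. get_calibration takes no time and is no camera call; for the wrist camera it gives the pose at the moment of the call.
A pose or a line that the arm cannot do raises manip.Unreachable and nothing moves.
- manip.sign_off(): hands the job in; it is judged then, once.
Trained networks look in the newest picture that a camera, given by its name, has taken for a name from the list of things; names that differ only in an ending like _2 or _b are one class to them, and where a whole thing is asked for, a point or a joint stands for the part that bears it (a point fixed in the world has none). Each returns a list of dicts, best first, with "confidence" (0 to 1); they miss things now and then, are a little off and sometimes report something else, mostly with a low value. They report only what shows in the picture. A call takes as long as a camera call. They do not tell look-alikes from the thing itself.
- manip.look_for(camera, name): "at" ([x, y, z] in m, in world coordinates, good to about 4 mm: the middle of the surface that is visible of it).
Readings, each from a call of its own:
- manip.current_time(): time.
- manip.current_qpos(): joint angles.
- manip.current_joint_vel(): joint speeds.
- manip.current_joint_torque(): joint torques, N m.
- manip.current_ee_pos(): TCP position.
- manip.current_tcp_rot(): TCP orientation.
- manip.current_force(): force on the tool from outside, world axes, zero at the start.
- manip.current_ft_torque(): the same for the moment, N m.
- manip.current_grip_width(): opening from 0.0 (shut) to 1.0 (fully open).
- manip.current_grip_force(): force on a finger pad.
Only numpy, scipy, OpenCV 4.12 (cv2) and the standard library are available. Lean on these libraries where they do the work, as an engineer would, in place of code of your own. Each camera call takes 0.05 s, during which the arm holds its last target. There are 200 camera calls.

### The job

Take the small glass jar off the bamboo turntable, turn it so that the paper label on its side faces the scanner's window, and stand it upright on the bench in the corner of the aluminium stop in front of the scanner, pressed gently against both fences at once. Finish while still gripping the jar and pressing it into the corner: do not let go. Leave the other things where they are.

Things in the scene. Friction and masses are not known exactly. Their poses are not given: they have to be found in the camera images.
- jar: Closed round glass jar, steel twist cap screwed tight (one rigid thing), 96 mm tall, 0.18 to 0.31 kg. Glass body 54 mm diameter up to 70 mm height, cap 56 mm diameter from 74 to 96 mm. Starts upright on the turntable's platter. Origin: centre of underside, z up, x axis out through the middle of the paper label. A 14 mm paper strip runs from the label up and over the cap to its centre.
- jar_label (a point): Middle of the paper label on the jar's side, 27 mm from the jar's axis along its x axis and 42 mm above its underside.
- corner_stop: Fixed scanning station on the bench: two aluminium fences, 35 mm high, 12 mm thick, meeting at a right angle, and a grey scanner block. Origin: inner corner of the fence faces at bench height, z up. Free space (bare bench) is at x > 0, y > 0. A jar touching both fences has its axis at x = y = 27 mm, and faces the scanner when its label points along +x of the stop.
- scanner_window (a point): Centre of the scanner's dark window, at x = 147, y = 27, z = 50 mm in the corner stop's frame, looking along its -x. The scanner block, 60 x 90 x 95 mm high, stands at the end of the long fence: x 150 to 210, y -18 to 72 mm in that frame.
- fence_short: Short fence of the stop, fixed. Origin and axes are those of the corner stop. Its inner face lies in the plane x = 0, from y = 0 to 100 mm; the fence is on the negative x side.
- fence_long: Long fence of the stop, fixed, ends at the scanner. Origin and axes are those of the corner stop. Its inner face lies in the plane y = 0, from x = 0 to 150 mm; the fence is on the negative y side.
- turntable: Round bamboo turntable, fixed to the bench, platter 280 mm diameter, flat top 30 mm above the bench; the platter turns stiffly about its centre. Origin: centre of its underside.
- steel_container: Round stainless steel mini container with lid, 63 mm diameter, 44 mm high, on the platter; to be left alone. Origin: centre of its underside.
- egg_ring: Silicone egg ring, a ring of 90 mm outer diameter, 18 mm high, on the platter; to be left alone. Origin: centre of its underside.
- sandwich_box: Closed plastic sandwich box, 116 x 156 x 54 mm high, on the bench to the right of the corner stop; to be left alone. Origin: centre of its underside.
Things that resemble listed ones, but are neither listed nor needed, are in the scene too. What is meant by the jar is not blue, and is the larger of those in its own colour.

How it is judged:
By the outcome, as a careful person would: the job done as asked, in the order asked, and still so for the second after the job is handed in, while the arm keeps its last pose, push and grip.
It also fails if it takes over 54 s, if anything falls off the work surface, if the arm or the gripper's body presses on something with over 40 N, if the wrist force passes 120 N, or if a joint passes its speed limit or range.

## Working session

There is one attempt and no reset: what is moved stays moved. The work goes in short steps, each a Python script; the robot and the scene stay as the last script left them, time stands still between calls to the robot, and variables do not carry over. Pictures are saved under pics/ and viewed, at most 10 in all, crops included, and the job is handed in when it is done.

```bash
mkdir -p pics; ls
cat > a.py <<'E'
from bench import manip
import cv2, numpy as np
def save(n,f):
    p,d=manip.grab_frame(n); cv2.imwrite(f'pics/{f}.png',p[:,:,::-1]); np.save(f'{f}.npy',d); 
    c=manip.get_calibration(n); np.savez(f'{f}_c.npz',K=np.array(c["camera_matrix"]),R=np.array(c["R"]),t=np.array(c["t"])); return p,d
def proj(c,X):
    q=np.array(c["R"])@np.array(X)+np.array(c["t"]); q=np.array(c["camera_matrix"])@q; return (q[:2]/q[2]).round(0)
E
python3 - <<'E'
from a import *
for n in("scene","side"):
    save(n,n+'0'); c=manip.get_calibration(n)
    print(n,"cam",-np.array(c["R"]).T@np.array(c["t"]))
    for o in("jar","jar_label","corner_stop","scanner_window","fence_short","fence_long","turntable","steel_container","egg_ring","sandwich_box"):
        for r in manip.look_for(n,o): print(o,np.round(r["at"],3),round(r["confidence"],2),proj(c,r["at"]))
print(manip.current_time())
E
```

```text
pics
scene cam [ 0.98726504 -0.68705779  1.13728985]
jar [0.562 0.29  0.1  ] 0.89 [359. 170.]
jar [0.492 0.468 0.07 ] 0.8 [364. 129.]
jar [0.602 0.45  0.051] 0.57 [397. 151.]
jar_label [0.599 0.448 0.051] 0.75 [396. 151.]
jar_label [0.565 0.293 0.099] 0.74 [361. 170.]
jar_label [0.5   0.467 0.068] 0.57 [366. 131.]
corner_stop [ 0.635 -0.179  0.042] 0.73 [293. 338.]
scanner_window [ 0.637 -0.177  0.037] 0.87 [294. 339.]
fence_short [ 0.468 -0.168  0.035] 0.56 [231. 305.]
fence_long [ 0.554 -0.195  0.028] 0.96 [257. 332.]
steel_container [0.574 0.155 0.075] 0.62 [339. 214.]
egg_ring [0.458 0.23  0.044] 0.83 [312. 187.]
side cam [-0.08588472 -0.67165043  1.05151722]
jar [0.586 0.454 0.052] 0.89 [249. 159.]
jar [0.481 0.469 0.07 ] 0.86 [212. 167.]
jar [0.553 0.293 0.095] 0.66 [274. 180.]
jar_label [0.483 0.472 0.067] 0.84 [212. 167.]
jar_label [0.588 0.454 0.052] 0.68 [250. 158.]
jar_label [0.544 0.292 0.095] 0.67 [272. 182.]
jar_label [0.508 0.226 0.03 ] 0.5 [278. 221.]
corner_stop [ 0.617 -0.164  0.04 ] 0.67 [426. 286.]
scanner_window [ 0.616 -0.163  0.038] 0.79 [425. 286.]
fence_short [ 0.46  -0.171  0.029] 0.7 [376. 330.]
fence_long [ 0.553 -0.197  0.034] 0.86 [417. 312.]
turntable [0.509 0.224 0.03 ] 0.81 [279. 221.]
turntable [0.55  0.294 0.102] 0.71 [273. 178.]
steel_container [0.56  0.163 0.073] 0.72 [310. 212.]
egg_ring [0.457 0.232 0.046] 0.81 [260. 225.]
sandwich_box [ 0.415 -0.4    0.054] 0.93 [447. 412.]
1.1
```

Run:
```python
import cv2,numpy as np
a=cv2.imread('pics/scene0.png'); b=cv2.imread('pics/side0.png')
f=lambda i,x,y,w,h,s:cv2.resize(i[y:y+h,x:x+w],(w*s,h*s),interpolation=cv2.INTER_CUBIC)
cv2.imwrite('pics/cropA.png',np.vstack([f(a,260,90,200,150,4)]))
cv2.imwrite('pics/cropB.png',f(b,170,120,300,230,2))
```

```text
(no output)
```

View pics/scene0.png

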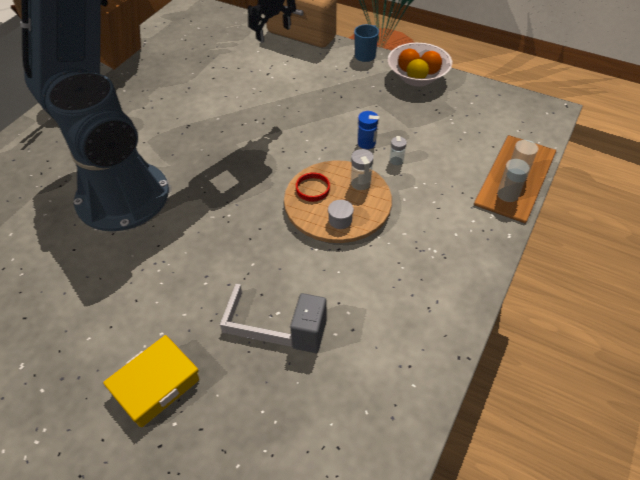

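View pics/cropA.png

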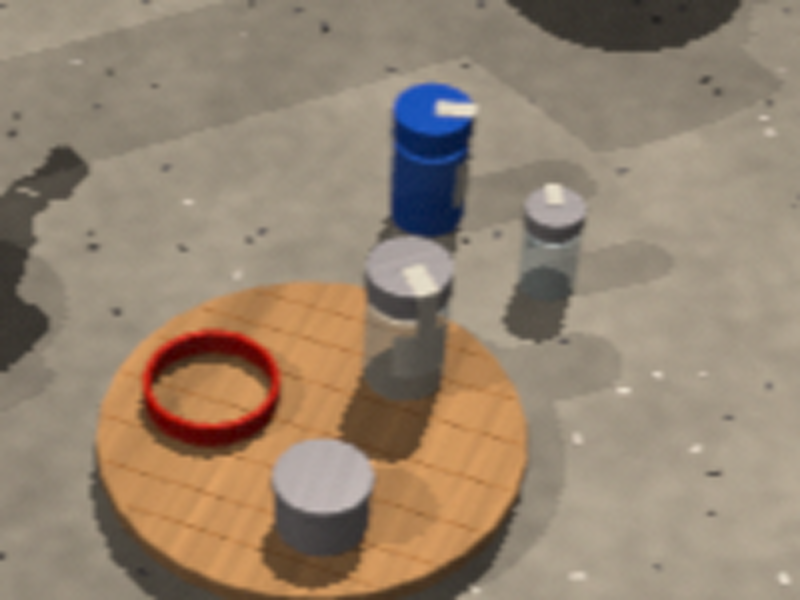

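View pics/cropB.png

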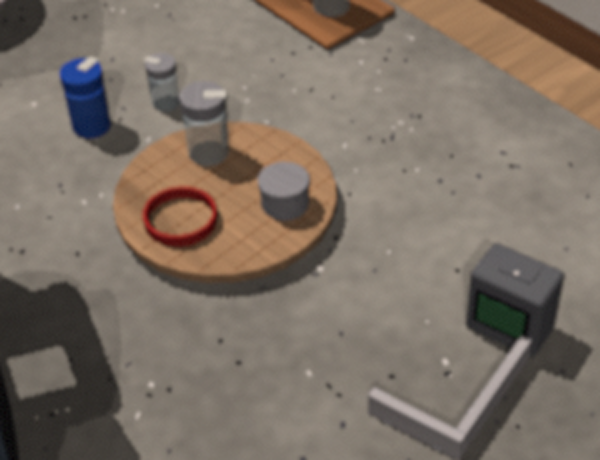

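Candidates, in scene pixels: the blue jar (367,130), a small clear jar (397,150), and a large clear jar on the platter (361,170). The large clear one fits: it isn't blue, it's the larger of the two clear ones, and it stands on the turntable. The crop confirms this. Its strip points towards roughly -y/+x. Next I'll fit the geometry from depth.

```bash
cat >> a.py <<'E'
def cloud(f):
    d=np.load(f+'.npy'); c=np.load(f+'_c.npz'); v,u=np.mgrid[:480,:640]
    P=np.linalg.inv(c['K'])@np.stack([u.ravel(),v.ravel(),np.ones(u.size)])*d.ravel()
    X=(c['R'].T@(P-c['t'][:,None])).T.reshape(480,640,3); X[d==0]=np.nan
    return X, cv2.imread(f'pics/{f}.png')
def ana(f, jc=(0.557,0.292), jar=True, stop=True):
    X,im=cloud(f); 
    if jar:
        m=(np.hypot(X[...,0]-jc[0],X[...,1]-jc[1])<.045)&(X[...,2]>.118)&(X[...,2]<.136)
        m2=m&(abs(X[...,2]-np.median(X[m][:,2]))<.004)
        (cx,cy),r=cv2.minEnclosingCircle(X[m2][:,:2].astype(np.float32))
        b=im.max(2).astype(float)-0; s=im[...,2].astype(float)-im[...,0]
        w=m2&((im.min(2)>np.percentile(im[m2].min(1),88)))
        q=X[w][:,:2]; 
        print(f,'cap',m2.sum(),'z',np.median(X[m2][:,2]),'c',cx,cy,'r',r,'mean',X[m2][:,:2].mean(0),'strip',q.mean(0),'yaw',np.degrees(np.arctan2(q[:,1].mean()-cy,q[:,0].mean()-cx)))
    if stop:
        m=(X[...,0]>.38)&(X[...,0]<.6)&(X[...,1]>-.26)&(X[...,1]<-.06)&(X[...,2]>.030)&(X[...,2]<.040)
        p=X[m][:,:2]; print(f,'fence top pts',len(p),'z',np.median(X[m][:,2])); np.save(f+'_fence.npy',p)
        return p
def fit(p,x0=(.44,-.2,0.),T=None):
    # top faces: long x in[-12,150] y in[-12,0]; short x in[-12,0], y in[-12,100] mm
    from scipy.optimize import minimize
    def box(q,lo,hi): return np.linalg.norm(np.maximum(0,np.maximum(lo-q,q-hi)),axis=1)
    def cost(s):
        c,n=np.cos(s[2]),np.sin(s[2]); q=(p-s[:2])@np.array([[c,-n],[n,c]])
        d=np.minimum(box(q,np.array([-.012,-.012]),np.array([.150,0])),box(q,np.array([-.012,-.012]),np.array([0,.1])))
        i=np.minimum(d,.01); ce=np.minimum(abs(q[:,0]+.006),abs(q[:,1]+.006)); return (i**2).mean()*5+(np.minimum(ce,.015)**2).mean()
    best=min((minimize(cost,[x0[0]+a,x0[1]+b,x0[2]+t],method='Nelder-Mead',options=dict(xatol=1e-5,fatol=1e-12,maxiter=2000)) for a in(-.02,.01) for b in(-.02,.02) for t in(-.2,0,.2)),key=lambda r:r.fun)
    return best.x,best.fun
E
python3 - <<'E'
from a import *
ps=[ana(f) for f in('scene0','side0')]
for p in ps+[np.vstack(ps)]: print(fit(p))
c=manip.get_calibration("wrist"); print(c); print(manip.current_tcp_rot(),manip.current_time())
E
```

```text
scene0 cap 262 z 0.12743595823154352 c 0.5572934150695801 0.30705782771110535 r 0.029828481376171112 mean [0.55860235 0.3068927 ] strip [0.56956783 0.30193656] yaw -22.647422364715663
scene0 fence top pts 563 z 0.03556365222508231
side0 cap 256 z 0.12570822321468017 c 0.5567097067832947 0.3079504370689392 r 0.02991468459367752 mean [0.55641233 0.30690775] strip [0.56956935 0.29984944] yaw -32.20908670082153
side0 fence top pts 579 z 0.03476181619523539
(array([ 0.4829102 , -0.20892443,  0.26776928]), np.float64(1.4891309881967685e-05))
(array([ 0.48142448, -0.21092174,  0.26762532]), np.float64(1.526599363984331e-05))
(array([ 0.48195421, -0.20990107,  0.26804775]), np.float64(1.6108115580369988e-05))
{'camera_matrix': array([[426.31276666,   0.        , 318.56322593],
       [  0.        , 426.31276666, 237.32634349],
       [  0.        ,   0.        ,   1.        ]]), 'R': array([[ 3.34319783e-01,  9.42459608e-01,  4.12399760e-04],
       [ 9.05545411e-01, -3.21346373e-01,  2.76991004e-01],
       [ 2.61185356e-01, -9.22301258e-02, -9.60872423e-01]]), 't': array([-0.54972161, -0.03546366,  0.37857958])}
[[-9.42814166e-01  3.33318837e-01  2.72189426e-05]
 [ 3.33318837e-01  9.42814167e-01 -6.83049118e-06]
 [-2.79391360e-05  2.63270243e-06 -1.00000000e+00]] 1.1
```

```bash
cat >> a.py <<'E'
def down(phi):
    y=np.array([np.cos(phi),np.sin(phi),0]); z=np.array([0,0,-1.]); return np.stack([np.cross(y,z),y,z],1)
E
python3 - <<'E'
from a import *
c=manip.get_calibration("wrist"); R=manip.current_tcp_rot(); C=-np.array(c["R"]).T@np.array(c["t"])
print('cam in tcp',np.array(R).T@(C-np.array(manip.current_ee_pos())), 'axis',np.array(R).T@np.array(c["R"])[2])
for k in(0,np.pi):
    for f,x in((18,(.557,.307,.25)),(18,(.557,.307,.1)),(60,(.519,-.17,.2)),(60,(.519,-.17,.065))):
        q=manip.inverse_kinematics(x,down(np.radians(f)+k)); print(k,f,x,None if q is None else np.round(q,2))
E
```

```text
cam in tcp [ 0.07018421 -0.00034903 -0.14253161] axis [-2.76964446e-01  9.96002891e-05  9.60880162e-01]
0 18 (0.557, 0.307, 0.25) [ 0.43  0.49  1.39 -0.    1.26  0.12]
0 18 (0.557, 0.307, 0.1) [ 0.43  0.65  1.52 -0.    0.97  0.12]
0 60 (0.519, -0.17, 0.2) [-0.4   0.38  1.69 -0.    1.07 -1.45]
0 60 (0.519, -0.17, 0.065) [-0.4   0.57  1.79 -0.    0.78 -1.45]
3.141592653589793 18 (0.557, 0.307, 0.25) None
3.141592653589793 18 (0.557, 0.307, 0.1) None
3.141592653589793 60 (0.519, -0.17, 0.2) [-0.4   0.38  1.69 -0.    1.07  1.69]
3.141592653589793 60 (0.519, -0.17, 0.065) [-0.4   0.57  1.79 -0.    0.78  1.69]
```

Run:
```python
from a import *
manip.move_ptp((.557,.307,.25),down(np.radians(18)))
save("wrist","w1"); ana("w1",(.557,.307),True,False); print(manip.current_time(),manip.current_ee_pos())
for r in manip.look_for("wrist","jar")+manip.look_for("wrist","jar_label"): print(np.round(r["at"],3),r["confidence"])
```

```text
w1 cap 5669 z 0.12596834064673748 c 0.5580777525901794 0.3098580539226532 r 0.028991958126425743 mean [0.55728157 0.31134171] strip [0.56944189 0.30061978] yaw -39.108787604254665
2.7333 [0.55626621 0.30799612 0.25006858]
[0.556 0.312 0.128] 0.59
[0.596 0.455 0.073] 0.56
[0.592 0.455 0.07 ] 0.84
[0.554 0.314 0.128] 0.74
```

View pics/w1.png

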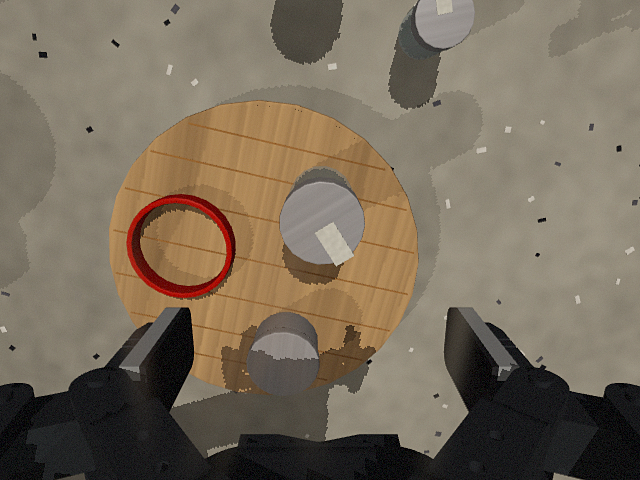

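The wrist picture shows the cap at (322,222), with the strip running from its centre to about (345,260). I'll measure the strip yaw and cap centre precisely from this.

```bash
cat >> a.py <<'E'
def strip(f,ctr,z=.126,rr=.034):
    c=np.load(f+'_c.npz'); im=cv2.imread(f'pics/{f}.png').astype(int); v,u=np.mgrid[:480,:640]
    D=c['R'].T@(np.linalg.inv(c['K'])@np.stack([u.ravel(),v.ravel(),np.ones(u.size)])); C=-c['R'].T@c['t']
    W=(C[:,None]+D*((z-C[2])/D[2])).T.reshape(480,640,3)[...,:2]
    near=np.hypot(*(W-ctr).transpose(2,0,1))<rr
    w=near&(im.min(2)>170)&(im[...,2]-im[...,0]>8)
    X,_=cloud(f); w&=abs(X[...,2]-z)<.006
    n,l,st,_=cv2.connectedComponentsWithStats(w.astype(np.uint8)); k=1+st[1:,4].argmax(); w=l==k
    p=W[w]; rect=cv2.minAreaRect((p*1000).astype(np.float32)); vx,vy,x0,y0=cv2.fitLine(p.astype(np.float32),cv2.DIST_L2,0,.001,.001).ravel()
    m=near&(abs(X[...,2]-z)<.005); cc,r=cv2.minEnclosingCircle(W[m].astype(np.float32))
    el=cv2.fitEllipse((cv2.findContours(m.astype(np.uint8),0,1)[0][0]).astype(np.float32))
    e=el[0]; uu=W[int(round(e[1])),int(round(e[0]))]
    a=np.degrees(np.arctan2(vy,vx)); d=p.mean(0)-uu
    if d@[vx,vy]<0:a+=180
    print('n',len(p),'rect',rect,'line yaw',a,'centroid yaw',np.degrees(np.arctan2(d[1],d[0])),'centre circ',cc,r,'ell',uu,el)
E
python3 - <<'E'
from a import *
strip('w1',(.5575,.311))
X,im=cloud('w1'); print(im[245,335],im[215,310])
E
```

```text
n 113 rect ((575.9815063476562, 294.57745361328125), (13.642746925354004, 9.17257022857666), 50.72114562988281) line yaw 240.58075 centroid yaw -40.27175400892988 centre circ (0.557487428188324, 0.3098493218421936) 0.02929508127272129 ell [0.55739077 0.31130469] ((321.87969970703125, 222.51815795898438), (83.32820892333984, 85.42594146728516), 127.6673812866211)
[168 183 188] [131 138 141]
```

```bash
sed -i 's/>170/>152/' a.py
python3 - <<'E'
from a import *
strip('w1',(.5575,.311))
E
```

```text
n 835 rect ((569.288818359375, 300.4844665527344), (14.001882553100586, 26.952810287475586), 49.688907623291016) line yaw -40.828262 centroid yaw -42.2867115702143 centre circ (0.557487428188324, 0.3098493218421936) 0.02929508127272129 ell [0.55739077 0.31130469] ((321.87969970703125, 222.51815795898438), (83.32820892333984, 85.42594146728516), 127.6673812866211)
```

Run:
```python
from a import *
o=down(np.radians(4.4))
manip.move_ptp((.558,.3105,.2),o)
manip.move_l((.558,.3105,.09),max_speed=.12)
print(manip.current_force())
manip.set_gripper(0.0,60)
print(manip.current_grip_width(),manip.current_grip_force(),manip.current_force(),manip.current_ee_pos())
manip.move_l((.558,.3105,.11),max_speed=.05)
print(manip.current_grip_width(),manip.current_force())
manip.move_l((.558,.3105,.25),max_speed=.15)
manip.dwell(.3); print(manip.current_grip_width(),manip.current_force(),manip.current_time())
save("wrist","w2"); strip("w2",(.5575,.311),manip.current_ee_pos()[2]+.126-.09,.06)
```

```text
[ 0.93076389 -0.08986202  0.42601448]
0.6448066595017392 62.69654989242554 [-1.56470419 -1.32213998  5.91179218] [0.55828806 0.31069888 0.09089618]
0.6372996830397772 [-0.17218855 -0.70848922 -2.65154503]
0.6363264367287716 [ 0.48221654 -0.09559868 -2.27253073] 6.5667Traceback (most recent call last):
  File "<stdin>", line 12, in <module>
  File "a.py", line 49, in strip
    el=cv2.fitEllipse((cv2.findContours(m.astype(np.uint8),0,1)[0][0]).astype(np.float32))
cv2.error: OpenCV(4.12.0) /io/opencv/modules/imgproc/src/shapedescr.cpp:361: error: (-201:Incorrect size of input array) There should be at least 5 points to fit the ellipse in function 'fitEllipseNoDirect'
```

View pics/w2.png

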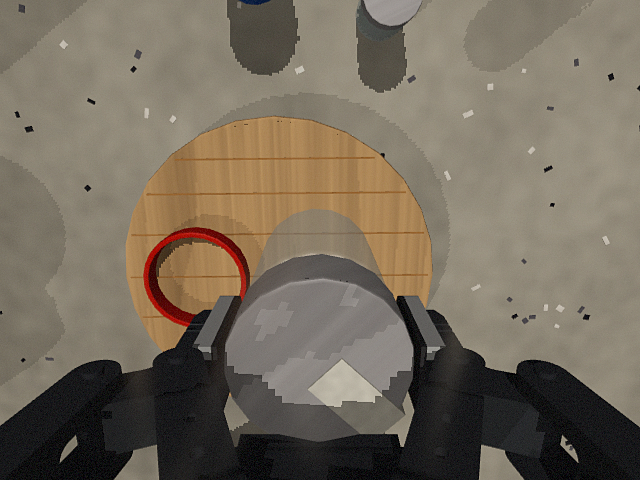

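Jar is held at the cap (about 0.23 kg). Strip edges are visible: upper right from (342,358) to (405,410), lower left from (308,388) to (360,432). I'll take the in-hand yaw from those.

Run:
```python
from a import *
X,im=cloud('w2'); print(X[340:400:20,300])
c=np.load('w2_c.npz'); z=np.nanmedian(X[330:380,290:340,2])
C=-c['R'].T@c['t']
def bp(u,v):
    D=c['R'].T@(np.linalg.inv(c['K'])@[u,v,1]); return (C+D*((z-C[2])/D[2]))[:2]
g=im[...,:].astype(int); bright=((g.min(2)>150)&(g[...,2]-g[...,0]>8)); bright[:355]=0; bright[435:]=0; bright[:,:300]=0; bright[:,415:]=0
n,l,st,_=cv2.connectedComponentsWithStats(bright.astype(np.uint8)); k=1+st[1:,4].argmax(); print(st[k])
for r in range(362,402,6):
    u=np.where((l==k)[r])[0]; print(r,u.min(),u.max(),end='; ')
for a,b in(((342,358),(405,410)),((308,388),(360,432)),((342,358),(308,388))):
    d=bp(*b)-bp(*a); print(np.degrees(np.arctan2(d[1],d[0])),np.linalg.norm(d))
R=manip.current_tcp_rot(); print('closing',np.degrees(np.arctan2(R[1][1],R[0][1])),z,manip.current_ee_pos())
```

```text
[[0.5521394  0.31972494 0.28598865]
 [0.55253601 0.31214744 0.28398619]
 [0.55295838 0.30542306 0.28384481]]
[ 308  360   74   47 1860]
362 339 344; 368 332 351; 374 325 358; 380 318 365; 386 312 372; 392 312 378; 398 319 374; -38.33023339708419 0.025776248492375357
-40.27485651850152 0.02189506791902837
-130.1982596627791 0.0139291630406008
closing 4.400101513505324 0.2848754242829169 [0.55794932 0.31046967 0.24968318]
```

Run:
```python
from a import *
manip.move_ptp((.56,-.12,.25),down(np.radians(59.9)))
manip.dwell(.3); save("wrist","w3"); p=ana("w3",jar=False); print(fit(p,(.48,-.21,.25)))
print(manip.current_grip_width(),manip.current_force(),manip.current_time(),manip.current_ee_pos())
```

```text
w3 fence top pts 3824 z 0.034801563364641866
(array([ 0.48196879, -0.20745344,  0.2630982 ]), np.float64(1.2760418557484141e-05))
0.6354157505261115 [ 0.15504105  0.30905378 -3.06767418] 8.55 [ 0.56010122 -0.11970742  0.24999158]
```

View pics/w3.png

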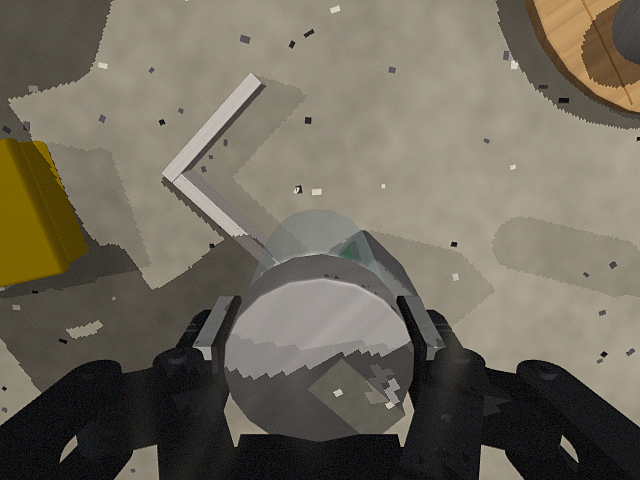

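The fit puts the stop corner (168,178 in the wrist picture) at about (0.482, -0.2085), yaw 15.2°. The jar's strip hasn't shifted in the grip. Next is lowering beside the corner under force watch.

```bash
cat >> a.py <<'E'
YAW=.265; ex=np.array([np.cos(YAW),np.sin(YAW),0]); ey=np.array([-ex[1],ex[0],0]); COR=np.array([.482,-.2085,0])
def P(x,y,z): q=COR+x*ex+y*ey; q[2]=z; return q
def F(n=4):
    f=[]
    for _ in range(n): f.append(manip.current_force()); manip.dwell(.03)
    return np.mean(f,0)
def S(f): return np.round([f@ex,f@ey,f[2]],2)
E
python3 - <<'E'
from a import *
o=down(np.radians(59.8))
manip.move_l(P(.034,.034,.15),o,max_speed=.15)
manip.move_l(P(.034,.034,.068),max_speed=.08); manip.dwell(.2)
b=F(); np.save('b.npy',b); print('base',S(b))
z=.068
while z>.055:
    z-=.0007; manip.move_l(P(.034,.034,z),max_speed=.02); f=F(3)-b; print(round(z,4),S(f))
    if f[2]>3 : break
print(manip.current_time(),manip.current_ee_pos())
E
```

```text
base [ 0.45 -0.13 -2.54]
0.0673 [-0.47 -0.48 -0.1 ]
0.0666 [-0.49  0.54 -0.09]
0.0659 [ 0.22  0.41 -0.68]
0.0652 [-0.13  0.31 -0.36]
0.0645 [-0.61 -0.08 -0.49]
0.0638 [-0.22 -0.15 -0.1 ]
0.0631 [-0.63 -0.23 -0.5 ]
0.0624 [-0.27 -0.03 -0.35]
0.0617 [-0.73  0.43 -0.3 ]
0.061 [-0.39  0.14  0.5 ]
0.0603 [-2.02  0.61  8.03]
14.875 [ 0.50624301 -0.16701725  0.06092875]
```

Run:
```python
from a import *
b=np.load('b.npy'); z=.0607; x=y=.034
manip.move_l(P(x,y,z),max_speed=.02); print(S(F()-b))
def push(ax,thr,lim,st):
    global x,y
    while True:
        if ax==0: x-=st
        else: y-=st
        manip.move_l(P(x,y,z),max_speed=.02); f=F(3)-b
        v=f@(ex,ey)[ax]; print(round(x*1e3,1),round(y*1e3,1),S(f))
        if v>thr or (x,y)[ax]<lim: return
push(0,4,.020,.001); push(1,4,.020,.001)
print(S(F()-b),manip.current_time(),manip.current_grip_width(),manip.current_ee_pos())
```

```text
[-1.18 -0.    6.21]
33.0 34.0 [2.47 0.51 6.57]
32.0 34.0 [3.5  0.76 7.32]
31.0 34.0 [3.13 0.59 8.65]
30.0 34.0 [3.26 0.55 7.93]
29.0 34.0 [2.83 0.   8.3 ]
28.0 34.0 [ 3.25 -0.13  8.37]
27.0 34.0 [ 3.06 -0.1   7.88]
26.0 34.0 [8.42 2.12 6.34]
26.0 33.0 [9.85 4.72 6.36]
[10.31  5.15  5.77] 18.5417 0.645641701916855 [ 0.49950106 -0.16932787  0.06097257]
```

Run:
```python
from a import *
b=np.load('b.npy'); z=.0611; x=.0265; y=.033
manip.move_l(P(x,y,z),max_speed=.02); print(S(F()-b))
while y>.020:
    y-=.001; manip.move_l(P(x,y,z),max_speed=.02); f=F(3)-b; print(round(y*1e3,1),S(f))
    if f@ey>7: break
print(S(F()-b),manip.current_time(),manip.current_grip_width(),manip.current_ee_pos())
```

```text
[8.46 3.73 2.96]
32.0 [9.27 5.18 2.9 ]
31.0 [8.56 5.78 3.2 ]
30.0 [9.72 5.65 3.34]
29.0 [9.55 6.22 3.53]
28.0 [9.59 6.06 3.06]
27.0 [10.12  6.62  2.96]
26.0 [10.98 11.81  4.41]
[11.21 11.29  4.16] 21.5083 0.6419926574034273 [ 0.5011334 -0.1748652  0.060868 ]
```

Run:
```python
from a import *
a,_=save("wrist","w4"); s,_=save("side","s4"); c,_=save("scene","c4")
f=lambda i,x,y,w,h,W,H:cv2.resize(i[y:y+h,x:x+w],(W,H),interpolation=cv2.INTER_CUBIC)
top=np.hstack([f(s,350,200,130,150,390,300),f(c,210,240,140,110,382,300)])
cv2.imwrite('pics/v4.png',np.vstack([top,f(a,150,230,340,210,772,300)])[:,:,::-1])
# cap plane tilt from wrist depth (camera frame fit -> world normal)
for n in("w1","w2","w3","w4"):
    X,im=cloud(n); r=X[200:245,300:340] if n=="w1" else X[300:345,270:370]; r=r.reshape(-1,3); r=r[np.isfinite(r).all(1)]
    r=r[abs(r[:,2]-np.median(r[:,2]))<.004]; q=r-r.mean(0); nn=np.linalg.svd(q,full_matrices=False)[2][2]; nn*=np.sign(nn[2]); print(n,r[:,2].mean(),nn.round(3))
print(manip.current_force(),S(F()-np.load('b.npy')))
```

```text
w1 0.12607898093418843 [-0.02  0.01  1.  ]
w2 0.2847733896781434 [ 0.008 -0.008  1.   ]
w3 0.2850463945370448 [0.016 0.002 1.   ]
w4 0.09595235411975862 [ 0.007 -0.002  1.   ]
[ 7.76720378 13.1970644   1.71002317] [11.25 11.03  4.28]
```

View pics/v4.png

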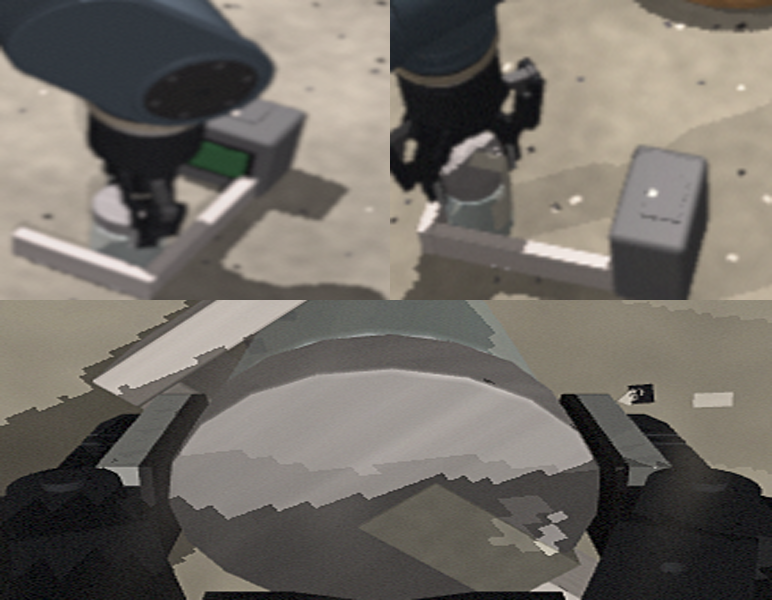

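The wrist view shows the strip corner at the same pixels as before (about 342,359 and 309,389), so the jar hasn't turned in the grip. The cap is level at 0.096 m, so the jar stands upright on the bench. It presses on both fences at about 11 N each, with the label along the stop's +x. Handing in.

Run:
```python
from a import *
print(manip.sign_off())
```

```text
the job is handed in; nothing more can be done
None
```

The job is handed in: the jar stands upright in the corner of the stop with its label facing the scanner, still gripped and pressed against both fences with about 11 N each.

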